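Close the dosing pot and select the red nozzle

TASK

Get the paint dosing rig ready for use. First tighten the brass T-bar plug in the leaning filler neck clockwise until it goes snug, when the orange collar under it starts to turn along with it, and then about another eighth of a turn, without wrenching it much beyond that. Then turn the nozzle turret click by click until the red nozzle rests at the yellow pointer, and let go; do not knock over or shove the other things around.

Things in the scene. Friction and masses are not known exactly. Their poses are not given: they have to be found in the camera images.
- rig: Rig fixed to the bench: blue tray 250 (x) x 410 (y) x 15 mm, origin under its centre, z up, front (yellow pointer) to -x, turned up to 0.3 rad. Steel pot, axis at x 30, y 105 mm, 160 mm across, lid 161 mm high, gauge at x 85 up to 242 mm high; filler neck leaning 27 degrees from vertical out of its front; nozzle turret, axis at x -10, y -105 mm.
- plug_grip (a point): Centre of the plug's brass T-bar: 90 long, 14 thick, 34 mm deep (17 mm either side of this point along the plug's axis). z: plug axis, outward, 27 degrees from vertical, leaning to the rig's front; x: along the bar; y: across it. A 34 mm hub joins bar and collar; the collar's top is 37.5 mm below this point along the axis.
- plug: The plug, started in its thread; origin on its axis 64.5 mm below plug_grip, same axes. Tightens clockwise seen from outside (negative turn about z), with no axial travel. Turns freely (0.04 N m) for an unknown 0.7 to 1.7 rad, then the taper bites: 0.14 N m for the first 0.25 rad, 0.28 for the next 0.3, 0.5 beyond. Let go, it springs back up to 0.13 rad (collar too) and stays: regrasp at will.
- collar_mark (a point): Black mark on the rim of the orange collar (62 mm across, 8 mm thick) under the T-bar, 31 mm from the plug's axis, at the collar's top edge; z outward along the plug's axis, x from axis to mark. Stands still, at any angle, until the plug goes snug, then turns with the plug.
- turret (a joint): Turret angle about its upright axis, rad, counterclockwise from above positive; 0 (or a full turn) = red nozzle at the pointer. Six clicks pi/3 apart; turns either way, up to two turns from 0; let go, it falls into the nearest click. Takes up to about 0.2 N m. Starts at 1.05 to 5.24, now and then between two clicks.
- turret_grip (a point): Centre of the turret's black grip bar: 90 long, 14 thick, 34 mm high, 111 mm above the bench. z up; x along the bar, red nozzle towards -x. Drum 108 mm across, top 27 mm below this point; six nozzles (red, white, blue, grey, green, black, counterclockwise from above) stick out of its side to 74 mm from the axis, with matching dots on top.
- red_nozzle (a point): Tip of the red nozzle, 74 mm from the turret's axis.
- station (a point): Fixed point just in front of the yellow pointer's tip, on the front side of the turret: the red nozzle's tip belongs here.
- tin: Bystander: paint tin, 100 mm across, 120 high; origin at the centre of its underside.
- white_jar: Bystander: white jar, 72 mm across, 100 high; origin under its centre.
- amber_bottle: Bystander: amber bottle, 60 mm across, 150 high; origin under its centre.
- cup: Bystander: green mixing cup, 70 mm across, 85 high; origin under its centre.
- spatula: Bystander: spatula lying on the bench along its x.
- sample_jar: Bystander: sample jar, 48 mm across, 70 high, standing on the tray behind the turret; origin under its centre.
- wrench: Bystander: wrench 140 mm long lying along its x on the tray in front of the pot, below the plug.

How it is judged:
By the outcome, as a careful person would: the job done as asked, in the order asked, and still so for the second after the job is handed in, with the robot touching nothing.
It also fails if it takes over 72 s, if anything falls off the work surface, if the arm or the gripper's body presses on something with over 40 N, if the wrist force passes 120 N, or if a joint passes its speed limit or range.

ROBOT

A 6-joint arm with a two-finger parallel gripper is mounted at the origin on the work surface. World frame = base frame: x ahead of the robot, y to its left, z up, the work surface at z = 0. Lengths are in mm, angles in degrees, forces in N, time in s.
With the tool pointing down it reaches from about 350 to 850 mm from the base axis. Payload 8.1 kg.
Tool frame: the origin (TCP) lies midway between the tips of the shut fingers; the grasp point (between the pads) lies 19 mm behind it (r.grip_depth is the distance from the TCP to the grasp point, in mm); z points along the fingers, y is the direction in which the jaws open and shut (so a half turn about z gives the same grasp; the last joint's range is limited). The gripper opens to 85 mm and grips with 20 to 120 N. Pads are 22 mm wide; open, the fingers measure 114 mm over their backs; the gripper's body (76 mm by 85 mm) begins 54 mm behind the grasp point. The pads swing forward as they close: fully open they stand 13 mm farther back than shut.
Start: joints at [-72.617, 7.471, 85.268, -0, 87.261, -4.893], TCP at [227.467, -555.215, 231.292] pointing down, gripper open.
Joint ranges: [-169.43, 169.43], [-51.17, 129.36], [1.28, 143.12], [-76.62, 256.62], [0, 156.53], [-152.29, 152.29]. Speed limits (degrees/s): [136.94, 136.94, 159.86, 180, 180, 180].

INTERFACE

Orientations are given as [roll, pitch, yaw] about the fixed x, y, z axes, in that order (R = Rz(yaw) Ry(pitch) Rx(roll)).
In Python, from bench import r, imaging gives the robot as it stands.
- The arm moves only by the shell command python3 -m creep 'ROWS' [FORCE]. ROWS is text: rows parted by semicolons, each of 7 numbers parted by spaces: the shift along the tool's x, y, z in cm, then the turn, a rotation vector about the tool's x, y, z in degrees, then the finger opening in cm, from 0 to 8.54. In form: dx dy dz ax ay az gripper; .... A call has 1 to 20 rows; each row is the pose to reach, as a shift and turn from the pose measured when the call began, along the tool's axes at that moment; what a row does not reach only later rows make up. A row lasts 1/10 s, in which the tool goes at most 50 mm and 8.59 degrees, less where a joint would pass 70% of its speed; a pose out of reach is approached as far as the arm can. A call with a gripper value outside its range is refused whole. The fingers move at their own pace and stop on an object; FORCE is the grip in N (left out, the last holds). Time passes only in rows, so rows that repeat a pose let the fingers close. It gives the time, the measured TCP pose, the force and the opening at its end, in the units of the state.
- r.sense(): the state, without advancing time (a new reading comes with each control period).
- imaging.snapshot(name): name is "side" or "top"; returns the picture (400x640x3 uint8, red, green, blue); there is no depth.
- imaging.camera_info(name): a dict with "camera_matrix" (3x3 intrinsics, pixels), "R" (3x3) and "t" (3): a world point X has camera coordinates R X + t. Camera axes: x right, y down, z forward; pixel columns grow to the right and rows downward; lengths in mm; the calibration is good to about 2 mm. A picture is of the moment at which its call begins. camera_info takes no time and is no camera call.
- r.hand_in(): hands the job in, once; it reports no verdict.
The state is a dict: "time": time; "joint_pos": joint angles; "qd": joint speeds; "joint_efforts": joint torques, N m; "tool_pos": TCP position; "tcp_rot": TCP orientation; "ft_force": force on the tool from outside, world axes, zero at the start; "wrist_torque": the same for the moment, N m; "finger_gap": finger opening in mm.
Only numpy, scipy, OpenCV 4.12 (cv2) and the standard library are available. Lean on these libraries where they do the work, as an engineer would, in place of code of your own. Each camera call takes 0.05 s, during which the arm holds its last target.

## Working session

There is one attempt and no reset: what is moved stays moved. The work goes in short steps, Python scripts to look and compute and a shell command to move; the robot and the scene stay as the last step left them, time stands still between calls to the robot, and variables do not carry over. Pictures are saved under pics/ and viewed, and the job is handed in when it is done.

```bash
ls; mkdir -p pics; python3 - <<'E'
from bench import r, imaging
import cv2, numpy as np
print(r.sense())
for n in ("side","top"):
    im=imaging.snapshot(n); cv2.imwrite(f"pics/{n}0.png",im[:,:,::-1])
    print(n,imaging.camera_info(n))
print(r.grip_depth)
E
```

```text
pics
{'time': 0.0, 'joint_pos': array([-7.26146294e+01,  7.51387313e+00,  8.53300279e+01,  2.66491732e-03,
        8.72629415e+01, -4.89141759e+00]), 'qd': array([ 0.03496316, -0.02661844,  0.00043642,  0.00318178,  0.03567701,
       -0.13518774]), 'joint_efforts': array([ 3.02844137e-04, -5.69397175e+01, -5.00549412e+01, -1.31582674e-04,
        1.48555543e-02, -4.87123089e-05]), 'tool_pos': array([ 227.33309275, -554.65996126,  230.25014964]), 'tcp_rot': array([-1.79893774e+02, -1.17621466e-02,  2.22766476e+01]), 'ft_force': array([ 0.32627958, -0.5451333 ,  0.21036493]), 'wrist_torque': array([ 0.03019076, -0.0190761 ,  0.01239445]), 'finger_gap': 85.55532432886754}
side {'camera_matrix': array([[481.48236318,   0.        , 321.67241695],
       [  0.        , 481.48236318, 197.04145683],
       [  0.        ,   0.        ,   1.        ]]), 'R': array([[-0.90282735, -0.42997734,  0.00471865],
       [-0.32797073,  0.68146327, -0.65424997],
       [ 0.27809708, -0.59222234, -0.75626365]]), 't': array([ 472.71946348,  251.88711507, 1418.0606277 ])}
top {'camera_matrix': array([[432.86472694,   0.        , 320.20963952],
       [  0.        , 432.86472694, 196.61614996],
       [  0.        ,   0.        ,   1.        ]]), 'R': array([[-8.30215868e-04, -9.99921859e-01,  1.24734100e-02],
       [-9.96824137e-01, -1.65744212e-04, -7.96342362e-02],
       [ 7.96300810e-02, -1.24999098e-02, -9.96746107e-01]]), 't': array([ -10.03386245,  547.98858266, 1570.15357509])}
18.700000000000003
```

View pics/side0.png

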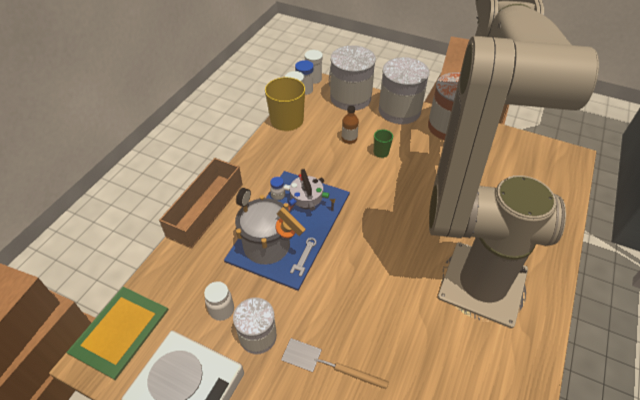

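View pics/top0.png

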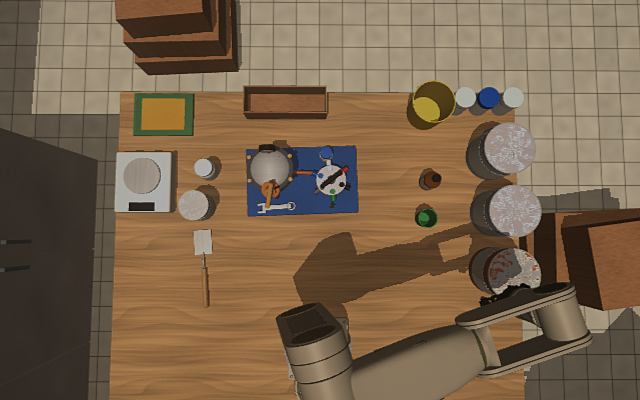

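```bash
python3 - <<'E'
import cv2
t=cv2.imread("pics/top0.png"); s=cv2.imread("pics/side0.png")
c=cv2.resize(t[135:225,237:367],None,fx=6,fy=6,interpolation=cv2.INTER_CUBIC); cv2.imwrite("pics/topz.png",c)
c=cv2.resize(s[165:290,220:355],None,fx=4.8,fy=4.8,interpolation=cv2.INTER_CUBIC)[:600]; cv2.imwrite("pics/sidez.png",c)
E
```

```text
(no output)
```

View pics/topz.png

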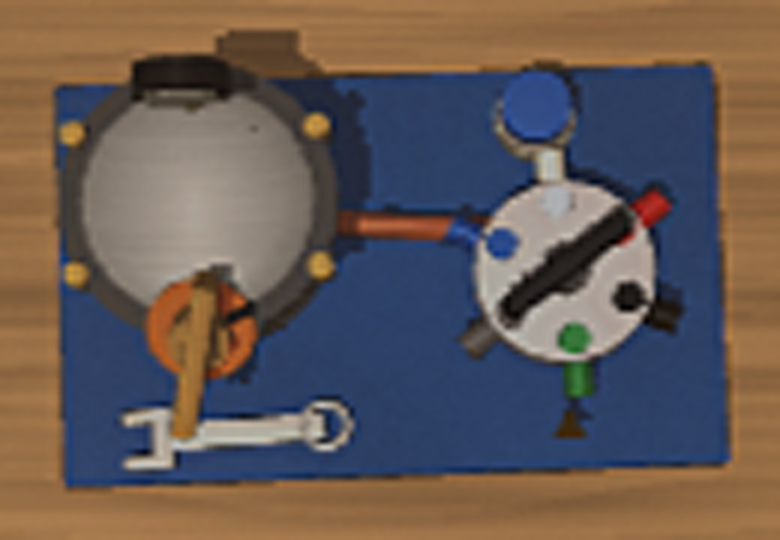

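View pics/sidez.png

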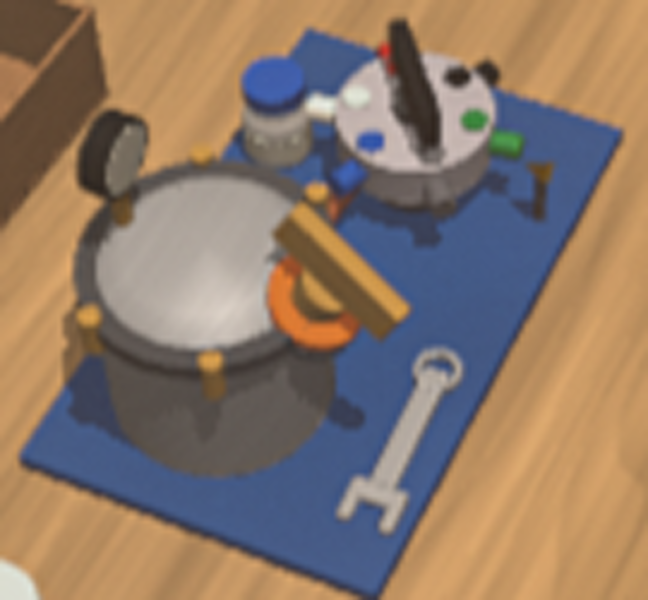

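```bash
python3 - <<'E'
import cv2
t=cv2.imread("pics/top0.png"); s=cv2.imread("pics/side0.png")
a=cv2.resize(t[175:215,255:295],None,fx=15,fy=15,interpolation=cv2.INTER_CUBIC)[:400+200,:400]
a=cv2.resize(t[177:213,257:283],(390,540),interpolation=cv2.INTER_CUBIC)
b=cv2.resize(s[202:242,274:310],(400,444),interpolation=cv2.INTER_CUBIC)
import numpy as np
o=np.zeros((560,800,3),np.uint8); o[:540,:390]=a; o[:444,400:]=b
cv2.imwrite("pics/bar.png",o)
E
```

```text
(no output)
```

View pics/bar.png

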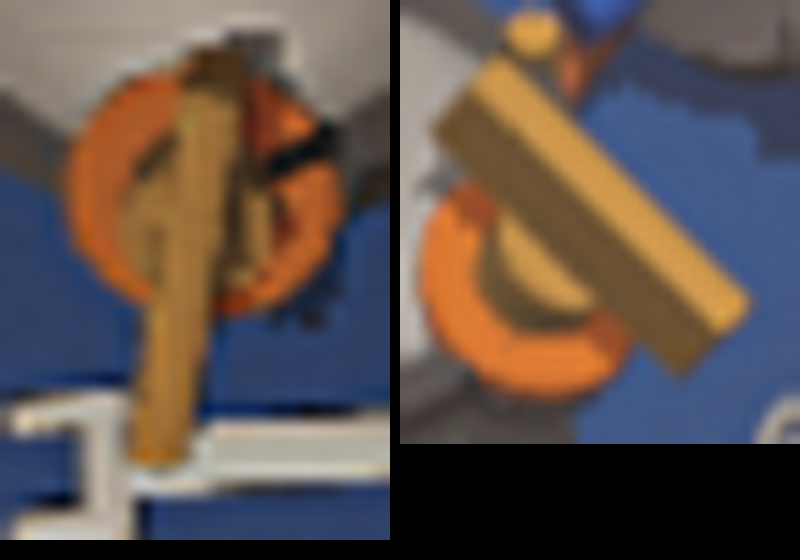

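```bash
cat > h.py <<'E'
import numpy as np, cv2
from scipy.optimize import least_squares
from scipy.spatial.transform import Rotation as Ro
from bench import r, imaging
CAM={n:imaging.camera_info(n) for n in ("side","top")}
def proj(n,X):
    c=CAM[n]; p=(c["R"]@np.atleast_2d(X).T).T+c["t"]; u=(c["camera_matrix"]@p.T).T
    return u[:,:2]/u[:,2:]
def Rz(a): return Ro.from_euler('z',a).as_matrix()
def rigT(p): # x,y,yaw
    return Rz(p[2]),np.array([p[0],p[1],0.])
def plugR(yaw,th): # x: bar, z: axis
    # lean to rig -x
    return Rz(yaw)@Ro.from_euler('y',-27,degrees=True).as_matrix()@Rz(th)
E
cat > fit.py <<'E'
from h import *
tz=lambda x,y:(237+x/6-.5+.083,135+y/6-.5+.083)
sz=lambda x,y:(220+x/4.8-.4,165+y/4.8-.4)
C=np.array([[125,205,15],[125,-205,15],[-125,-205,15],[-125,205,15]],float)
ct=np.array([tz(57,87),tz(712,66),tz(728,462),tz(67,487)])
cs=np.array([sz(22,460),sz(312,30),sz(622,132),sz(378,598)])
f=lambda p:np.r_[(proj("top",C@rigT(p)[0].T+rigT(p)[1])-ct).ravel(),(proj("side",C@rigT(p)[0].T+rigT(p)[1])-cs).ravel()]
s=least_squares(f,[570,50,0]); rig=s.x; print(rig,np.round(s.fun.reshape(-1,2),1).tolist())
bt=lambda x,y:(257+x/15-.47,177+y/15-.47)
bs=lambda x,y:(274+(x-400)/11.11-.45,202+y/11.11-.45)
# bar: corners x=±45,y=±7,z=17 ; side lower edge
Pt=np.array([[45,7,17],[45,-7,17],[-45,-7,17],[-45,7,17]],float)
bestt=None
tt=np.array([bt(183,90),bt(240,90),bt(188,462),bt(132,458)])
ss=np.array([bs(468,85),bs(497,53),bs(752,300),bs(712,335),bs(435,130),bs(685,377)])
Ps=np.array([[45,7,17],[45,-7,17],[-45,-7,17],[-45,7,17],[45,7,-17],[-45,7,-17]],float)
def g(q):
    R=plugR(rig[2],q[3]); 
    return np.r_[(proj("top",Pt@R.T+q[:3])-tt).ravel(),(proj("side",Ps@R.T+q[:3])-ss).ravel()]
s=least_squares(g,[rig[0]-70,rig[1]+105,200,0]); q=s.x
print(q,np.round(s.fun.reshape(-1,2),1).tolist())
R=plugR(rig[2],0)
print("grip in rig",Rz(rig[2]).T@(q[:3]-[rig[0],rig[1],0]))
cc=q[:3]-37.5*R[:,2]
print("collar ctr",cc,proj("top",cc),proj("side",cc),"meas",bt(205,190),bs(530,290))
ta=Rz(rig[2])@[-10,-105,0]+[rig[0],rig[1],0]
print("turret axis",ta, "drum top proj",proj("top",ta+[0,0,84]),"meas",tz(566,270),proj("side",ta+[0,0,84]),sz(415,112))
np.savez("pose.npz",rig=rig,q=q,ta=ta)
E
python3 fit.py
```

```text
[6.06647032e+02 5.95344932e+01 3.64106321e-02] [[-1.0, 0.5], [-0.1, 0.2], [0.2, 1.1], [-1.1, 1.0], [-1.1, -1.0], [-0.9, -1.1], [0.7, -1.1], [-0.0, -0.5]]
[ 5.45745624e+02  1.59742509e+02  1.75302872e+02 -2.08513955e-01] [[0.2, 0.0], [0.7, 0.7], [0.4, 0.9], [-0.1, 0.5], [-0.4, -0.5], [0.0, -0.6], [0.3, -0.1], [1.0, -0.2], [-1.7, 0.6], [-1.3, 0.7]]
grip in rig [-57.21321141 102.35856707 175.30287244]
collar ctr [562.758984   160.36224981 141.89012778] [[270.47295948 189.46542494]] [[285.31005565 226.43243441]] meas (270.19666666666666, 189.19666666666666) (285.2511701170117, 227.65261026102613)
turret axis [600.47593125 -45.7599393    0.        ] drum top proj [[330.43938036 180.46651157]] meas (330.91633333333334, 179.583) [[306.33384131 187.34352644]] (306.0583333333334, 187.93333333333334)
```

```bash
cat >> h.py <<'E'
def cur():
    s=r.sense(); return s,np.array(s["tool_pos"]),Ro.from_euler('xyz',s["tcp_rot"],degrees=True)
def delta(R,p):
    s,p0,R0=cur()
    return np.round(R0.inv().apply(np.array(p)-p0)/10,2), np.round((R0.inv()*Ro.from_matrix(R)).as_rotvec(degrees=True),1)
def plugtool(rig,th,flip=True):
    R=plugR(rig[2],th); x=-R[:,0] if flip else R[:,0]; z=-R[:,2]
    return np.c_[x,np.cross(z,x),z]
def st():
    s,p,R=cur(); print("t",round(s["time"],2),"p",np.round(p,1),"rpy",np.round(s["tcp_rot"],1),"F",np.round(s["ft_force"],1),"Tq",np.round(s["wrist_torque"],3),"Ttool",np.round(R.inv().apply(s["wrist_torque"]),3),"gap",round(s["finger_gap"],1),"j",np.round(s["joint_pos"],1))
def snap(n,name,box=None,f=1):
    im=imaging.snapshot(n)[:,:,::-1]
    cv2.imwrite(f"pics/{name}_full.png",im)
    if box: x0,y0,x1,y1=box; im=im[y0:y1,x0:x1]
    cv2.imwrite(f"pics/{name}.png",cv2.resize(im,None,fx=f,fy=f,interpolation=cv2.INTER_CUBIC))
E
python3 - <<'E'
from h import *
d=np.load("pose.npz"); q=d["q"]; rig=d["rig"]
T=plugtool(rig,q[3]); print(T)
for h in (100,6): print(h,q[:3]+T[:,2]*(18.7-h),*delta(T,q[:3]+T[:,2]*(18.7-h)))
st()
E
```

```text
[[-0.87866478  0.1487076   0.4536896 ]
 [ 0.17513668  0.98440541  0.01652643]
 [-0.44415689  0.09397888 -0.89100652]]
100 [508.86065981 158.39891007 247.74170285] [ 53.09 -55.32  -1.64] [ -36.    -2.7 -144.4]
6 [551.50748198 159.95239438 163.98708958] [ 57.09 -53.84   6.73] [ -36.    -2.7 -144.4]
t 0.1 p [ 227.3 -554.7  230.3] rpy [-179.9   -0.    22.3] F [0.7 0.4 0.6] Tq [-0.006 -0.018 -0.008] Ttool [-0.013  0.014  0.008] gap 85.5 j [-72.6   7.5  85.3  -0.   87.3  -4.9]
```

```bash
python3 -m creep '53 -55 -8 -36 -3 -144 8.5;53 -55 -8 -36 -3 -144 8.5;53 -55 -8 -36 -3 -144 8.5;53 -55 -8 -36 -3 -144 8.5;53 -55 -8 -36 -3 -144 8.5;53 -55 -8 -36 -3 -144 8.5;53 -55 -8 -36 -3 -144 8.5;53 -55 -8 -36 -3 -144 8.5;53 -55 -8 -36 -3 -144 8.5;53 -55 -8 -36 -3 -144 8.5;53 -55 -8 -36 -3 -144 8.5;53 -55 -8 -36 -3 -144 8.5;53 -55 -8 -36 -3 -144 8.5;53 -55 -8 -36 -3 -144 8.5;53 -55 -8 -36 -3 -144 8.5;53 -55 -8 -36 -3 -144 8.5;53 -55 -8 -36 -3 -144 8.5;53 -55 -8 -36 -3 -144 8.5;53 -55 -8 -36 -3 -144 8.5;53 -55 -8 -36 -3 -144 8.5'
python3 - <<'E'
from h import *
d=np.load("pose.npz"); q=d["q"]; rig=d["rig"]
T=plugtool(rig,q[3])
st()
for h in (60,6): print(h,*delta(T,q[:3]+T[:,2]*(18.7-h)))
snap("side","s1",(220,120,380,240),5); snap("top","t1",(230,130,370,230),5.7)
E
```

```text
time: 2.1
tool_pos: [509.2, 154.8, 311.1]
tcp_rot: [174.1, 26.4, 168.3]
ft_force: [1.7, 0.3, -0.6]
finger_gap: 85.1
t 2.1 p [509.2 154.8 311.1] rpy [174.1  26.4 168.3] F [ 1.7  0.3 -0.6] Tq [0.013 0.184 0.002] Ttool [0.022 0.183 0.006] gap 85.1 j [ 15.9 -30.1 113.9  -6.9  70.1 -63. ]
60 [ 2.92 -0.21  9.63] [-0.3  0.1 -0.4]
6 [ 2.92 -0.18 15.03] [-0.3  0.1 -0.4]
```

View pics/s1.png

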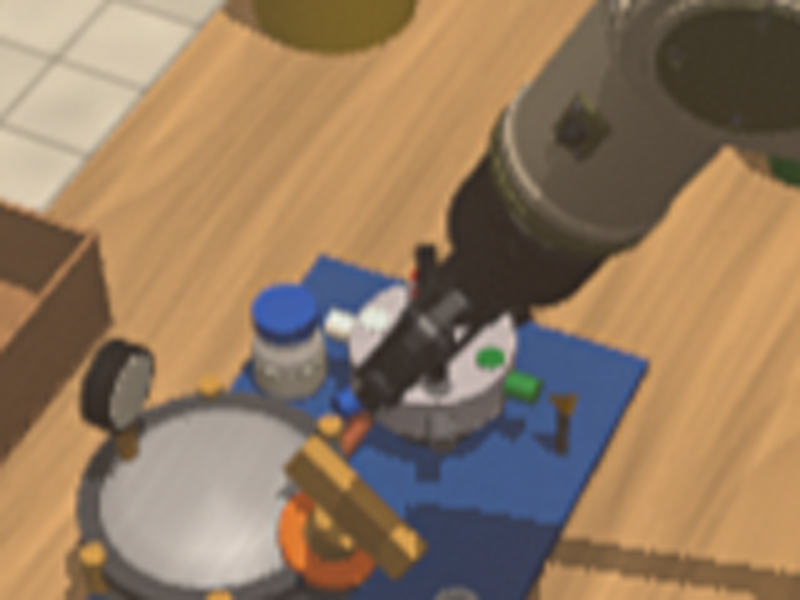

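View pics/t1.png

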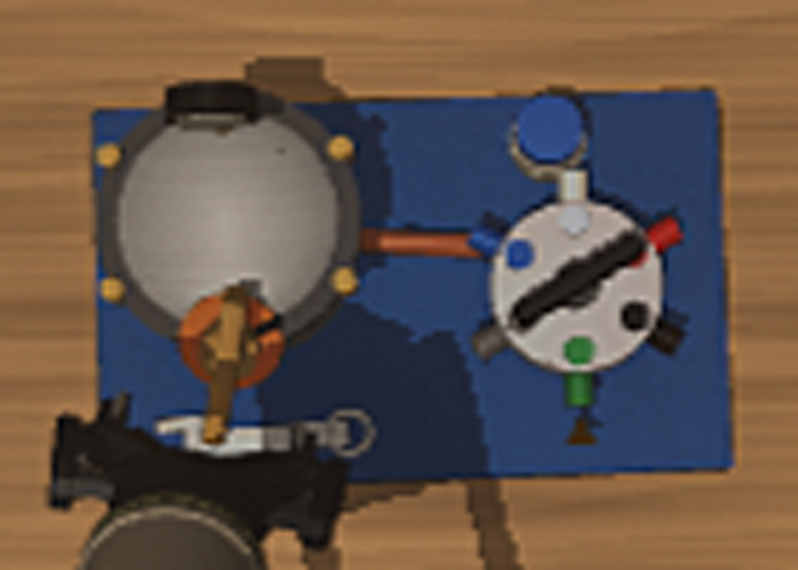

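```bash
python3 -m creep '2.9 -0.2 4 0 0 0 8.5;2.9 -0.2 8 0 0 0 8.5;2.9 -0.2 9.6 0 0 -0.4 8.5;2.9 -0.2 11.5 0 0 -0.4 8.5;2.9 -0.2 13 0 0 -0.4 8.5;2.9 -0.2 14.2 0 0 -0.4 8.5;2.9 -0.2 15 0 0 -0.4 8.5;2.9 -0.2 15 0 0 -0.4 8.5;2.9 -0.2 15 0 0 -0.4 8.5'
python3 - <<'E'
from h import *
d=np.load("pose.npz"); q=d["q"]; rig=d["rig"]
T=plugtool(rig,q[3])
st()
for h in (60,6): print(h,*delta(T,q[:3]+T[:,2]*(18.7-h)))
snap("side","s2",(220,165,340,255),6.6); snap("top","t2",(230,130,370,230),5.7)
E
```

```text
time: 3.1
tool_pos: [551.8, 159.9, 164.9]
tcp_rot: [174.3, 26.5, 168.7]
ft_force: [-0.1, 0.8, -0.5]
finger_gap: 85.2
t 3.1 p [551.8 159.9 164.9] rpy [174.3  26.5 168.7] F [-0.1  0.8 -0.5] Tq [-0.006  0.211  0.019] Ttool [ 0.034  0.209 -0.017] gap 85.2 j [ 14.9 -18.  120.4  -7.8  51.4 -61.7]
60 [ 0.06 -0.03 -5.33] [-0.3  0.1  0. ]
6 [ 0.07 -0.01  0.07] [-0.3  0.1  0. ]
```

View pics/s2.png

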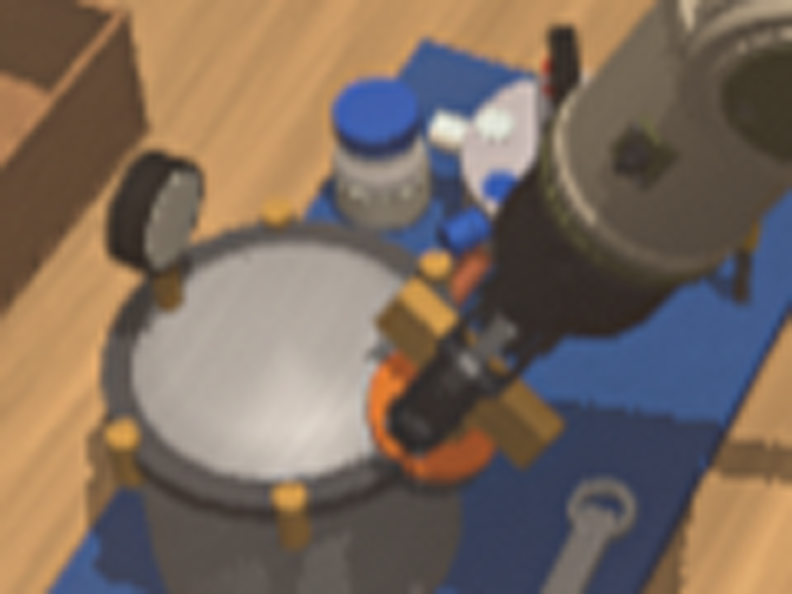

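View pics/t2.png

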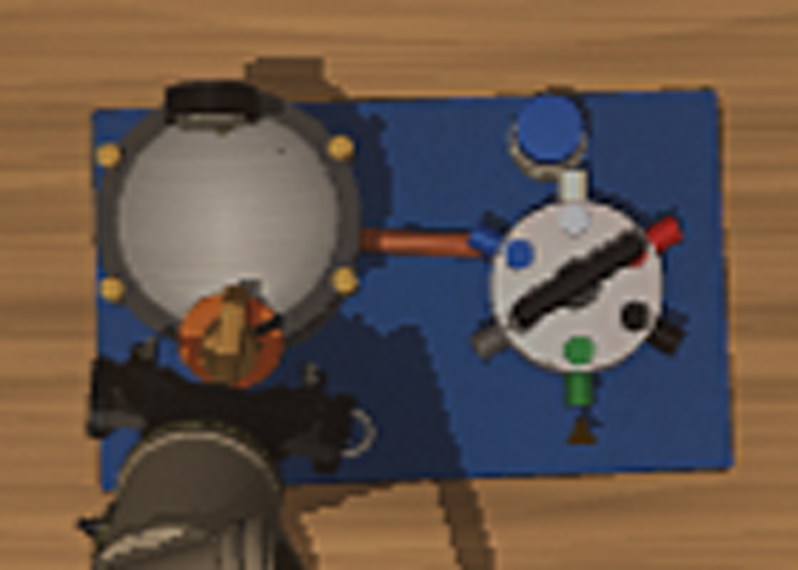

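```bash
python3 -m creep '0 0 0 0 0 0 1;0 0 0 0 0 0 1;0 0 0 0 0 0 1;0 0 0 0 0 0 1;0 0 0 0 0 0 1;0 0 0 0 0 0 1;0 0 0 0 0 0 1;0 0 0 0 0 0 1;0 0 0 0 0 0 1;0 0 0 0 0 0 1' 25
python3 - <<'E'
from h import *
s,p,R=cur(); st(); print(R.inv().apply(s["ft_force"]))
E
```

```text
time: 4.2
tool_pos: [552.3, 161.2, 166.0]
tcp_rot: [174.1, 26.6, 168.7]
ft_force: [-0.5, 6.2, -1.3]
finger_gap: 13.7
t 4.2 p [552.3 161.2 166. ] rpy [174.1  26.6 168.7] F [-0.5  6.2 -1.3] Tq [1.102 0.148 0.552] Ttool [-1.188  0.361  0.014] gap 13.7 j [ 15.  -18.1 120.4  -7.7  51.4 -61.7]
[2.12850867 5.94579957 1.04941764]
```

```bash
python3 -m creep '0 0.03 0 0 0 0 1;0 0.03 0 0 0 0 1;0 0.03 0 0 0 0 1' 90
python3 - <<'E'
from h import *
s,p,R=cur(); st(); print(R.inv().apply(s["ft_force"]))
E
python3 -m creep '0 0.03 0 0 0 5 1;0 0.03 0 0 0 10 1;0 0.03 0 0 0 15 1;0 0.03 0 0 0 20 1;0 0.03 0 0 0 25 1;0 0.03 0 0 0 30 1;0 0.03 0 0 0 30 1'
python3 - <<'E'
from h import *
s,p,R=cur(); st(); print(R.inv().apply(s["ft_force"]))
E
```

```text
time: 4.5
tool_pos: [552.3, 161.6, 166.0]
tcp_rot: [174.1, 26.6, 168.7]
ft_force: [-1.2, 0.8, 1.2]
finger_gap: 12.9
t 4.5 p [552.3 161.6 166. ] rpy [174.1  26.6 168.7] F [-1.2  0.8  1.2] Tq [0.243 0.324 0.143] Ttool [-0.221  0.368 -0.012] gap 12.9 j [ 15.  -18.  120.4  -7.7  51.4 -61.7]
[ 0.68360861  0.74325397 -1.62555763]
time: 5.2
tool_pos: [552.0, 161.6, 165.8]
tcp_rot: [161.2, 19.9, 136.7]
ft_force: [-4.7, -0.8, 2.4]
finger_gap: 13.0
t 5.2 p [552.  161.6 165.8] rpy [161.2  19.9 136.7] F [-4.7 -0.8  2.4] Tq [-0.165  0.846 -0.084] Ttool [0.687 0.527 0.011] gap 13.0 j [ 15.  -18.  120.4  -7.8  51.4 -31.6]
[ 1.87922696 -2.56850022 -4.29188221]
```

```bash
cat > q.py <<'E'
from h import *
s,p,R=cur(); print("t",round(s["time"],2),"j6",round(s["joint_pos"][5],1),"Tz",round(R.inv().apply(s["wrist_torque"])[2],3),"Ft",np.round(R.inv().apply(s["ft_force"]),1),"p",np.round(p,1),"yaw",np.round(s["tcp_rot"],1),"gap",round(s["finger_gap"],1))
E
python3 -m creep '0 0 0 0 0 3 1;0 0 0 0 0 6 1' >/dev/null; python3 q.py
python3 -m creep '0 0 0 0 0 3 1;0 0 0 0 0 6 1' >/dev/null; python3 q.py
python3 -m creep '0 0 0 0 0 3 1;0 0 0 0 0 6 1' >/dev/null; python3 q.py
```

```text
t 5.4 j6 -25.6 Tz -0.023 Ft [ 2.3 -0.8 -4. ] p [551.9 161.5 165.8] yaw [159.3  17.9 130.8] gap 12.9
t 5.6 j6 -19.7 Tz -0.038 Ft [ 1.6 -0.3 -3.4] p [551.8 161.5 165.7] yaw [157.6  15.7 125. ] gap 12.5
t 5.8 j6 -13.7 Tz -0.03 Ft [ 2.  -1.1 -3.2] p [551.7 161.5 165.7] yaw [156.2  13.4 119.3] gap 13.0
```

```bash

python3 -m creep '0 0 0 0 0 3 1;0 0 0 0 0 5 1' >/dev/null; python3 q.py
python3 -m creep '0 0 0 0 0 3 1;0 0 0 0 0 5 1' >/dev/null; python3 q.py
python3 -m creep '0 0 0 0 0 3 1;0 0 0 0 0 5 1' >/dev/null; python3 q.py
```

```text
t 6.0 j6 -8.8 Tz -0.059 Ft [ 1.2 -0.9 -3.4] p [551.6 161.5 165.6] yaw [155.3  11.3 114.7] gap 12.7
t 6.2 j6 -3.8 Tz -0.174 Ft [ 0.5 -1.5 -2.9] p [551.5 161.5 165.6] yaw [154.5   9.2 110.2] gap 12.8
t 6.4 j6 1.1 Tz -0.18 Ft [ 1.3 -0.3 -3.4] p [551.5 161.6 165.6] yaw [153.8   7.  105.7] gap 13.2
```

```bash
python3 - <<'E'
from h import *
snap("side","s3",(260,190,320,250),8); snap("top","t3",(245,160,315,220),8)
E
python3 -c "
import cv2,numpy as np
a=cv2.imread('pics/s3.png')[:,:400];b=cv2.imread('pics/t3.png')[:,:400]
cv2.imwrite('pics/st3.png',np.hstack([a,b]))"
```

```text
(no output)
```

View pics/st3.png

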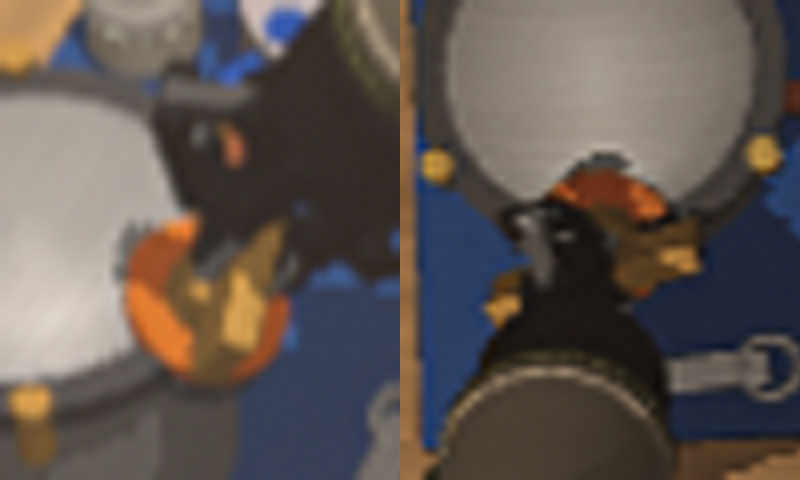

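```bash

for i in 1 2 3 4 5 6 7 8; do :; done
python3 -m creep '0 0 0 0 0 2 1;0 0 0 0 0 3 1' >/dev/null; python3 q.py
python3 -m creep '0 0 0 0 0 2 1;0 0 0 0 0 3 1' >/dev/null; python3 q.py
python3 -m creep '0 0 0 0 0 2 1;0 0 0 0 0 3 1' >/dev/null; python3 q.py
python3 -m creep '0 0 0 0 0 2 1;0 0 0 0 0 3 1' >/dev/null; python3 q.py
python3 -m creep '0 0 0 0 0 2 1;0 0 0 0 0 3 1' >/dev/null; python3 q.py
python3 -m creep '0 0 0 0 0 2 1;0 0 0 0 0 3 1' >/dev/null; python3 q.py
python3 -m creep '0 0 0 0 0 2 1;0 0 0 0 0 3 1' >/dev/null; python3 q.py
```

```text
t 6.7 j6 4.0 Tz -0.172 Ft [ 0.9 -1.5 -3.5] p [551.4 161.6 165.6] yaw [153.5   5.8 103.1] gap 12.7
t 6.9 j6 6.9 Tz -0.185 Ft [ 1.4 -1.7 -2.3] p [551.4 161.6 165.6] yaw [153.3   4.4 100.4] gap 12.5
t 7.1 j6 9.9 Tz -0.184 Ft [ 1.  -2.1 -3.1] p [551.3 161.7 165.5] yaw [153.1   3.1  97.8] gap 12.9
t 7.3 j6 12.9 Tz -0.322 Ft [ 0.8  0.1 -3.6] p [551.3 161.7 165.5] yaw [153.    1.7  95.1] gap 12.5
t 7.5 j6 16.0 Tz -0.319 Ft [ 0.4 -2.1 -3.2] p [551.3 161.7 165.5] yaw [153.    0.4  92.4] gap 12.9
t 7.7 j6 19.0 Tz -0.287 Ft [ 0.6 -2.  -3.4] p [551.3 161.8 165.5] yaw [153.   -1.   89.7] gap 13.2
t 7.9 j6 22.0 Tz -0.283 Ft [ 1.5 -1.8 -3. ] p [551.2 161.8 165.5] yaw [153.1  -2.4  87. ] gap 12.8
```

```bash

python3 -m creep '0 0 0 0 0 2 1;0 0 0 0 0 3 1' >/dev/null; python3 q.py
python3 -m creep '0 0 0 0 0 1 1;0 0 0 0 0 2 1' >/dev/null; python3 q.py
python3 -m creep '0 0 0 0 0 1 1;0 0 0 0 0 2 1' >/dev/null; python3 q.py
python3 -m creep '0 0 0 0 0 1 1;0 0 0 0 0 2 1' >/dev/null; python3 q.py
python3 -m creep '0 0 0 0 0 1 1;0 0 0 0 0 2 1' >/dev/null; python3 q.py
```

```text
t 8.1 j6 25.1 Tz -0.329 Ft [ 1.1 -2.4 -3.4] p [551.2 161.8 165.5] yaw [153.2  -3.8  84.3] gap 13.3
t 8.3 j6 27.1 Tz -0.348 Ft [ 0.7 -2.1 -3.5] p [551.2 161.9 165.4] yaw [153.4  -4.7  82.5] gap 13.1
t 8.5 j6 29.2 Tz -0.282 Ft [ 1.7 -2.2 -4.1] p [551.1 161.9 165.4] yaw [153.5  -5.6  80.6] gap 12.4
t 8.7 j6 31.2 Tz -0.323 Ft [ 1.3 -2.  -2.7] p [551.2 161.9 165.4] yaw [153.7  -6.5  78.7] gap 12.7
t 8.9 j6 33.3 Tz -0.479 Ft [ 1.9 -2.4 -3.9] p [551.1 162.  165.4] yaw [154.   -7.5  76.9] gap 12.9
```

```bash

python3 -m creep '0 0 0 0 0 2 1;0 0 0 0 0 4 1' >/dev/null; python3 q.py
python3 -m creep '0 0 0 0 0 2 1;0 0 0 0 0 4 1' >/dev/null; python3 q.py
python3 -m creep '0 0 0 0 0 2 1;0 0 0 0 0 4 1' >/dev/null; python3 q.py
python3 -m creep '0 0 0 0 0 2 1;0 0 0 0 0 2 1' >/dev/null; python3 q.py
```

```text
t 9.1 j6 37.4 Tz -0.455 Ft [ 1.3 -3.  -3.1] p [551.1 162.  165.4] yaw [154.5  -9.3  73.1] gap 12.8
t 9.3 j6 41.6 Tz -0.508 Ft [ 0.7 -2.5 -2.7] p [551.1 162.1 165.4] yaw [155.2 -11.   69.3] gap 12.5
t 9.5 j6 45.7 Tz -0.499 Ft [ 0.4 -2.9 -3.1] p [551.1 162.1 165.4] yaw [156.  -12.7  65.5] gap 12.2
t 9.7 j6 47.7 Tz -0.557 Ft [ 0.4 -2.5 -3.4] p [551.1 162.2 165.4] yaw [156.4 -13.5  63.6] gap 13.0
```

```bash

python3 -m creep '0 0 0 0 0 0 5;0 0 0 0 0 0 5;0 0 0 0 0 0 5;0 0 0 0 0 0 5;0 0 0 0 0 0 5;0 0 0 0 0 0 6' 
python3 -m creep '0 0 -2 0 0 0 6;0 0 -4 0 0 0 6;0 0 -8 0 0 0 6;0 0 -12 0 0 0 6;0 0 -15 0 0 0 6;0 0 -18 0 0 0 6;0 0 -18 0 0 0 6;0 0 -18 0 0 0 6'
python3 - <<'E'
from h import *
st()
snap("side","s4",(260,190,320,250),8); snap("top","t4",(245,160,315,220),8)
snap("side","s5"); snap("top","t5")
E
python3 -c "
import cv2,numpy as np
a=cv2.imread('pics/s4.png')[:,:400];b=cv2.imread('pics/t4.png')[:,:400]
cv2.imwrite('pics/st4.png',np.hstack([a,b]))"
```

```text
time: 10.3
tool_pos: [551.1, 162.1, 165.4]
tcp_rot: [156.4, -13.5, 63.6]
ft_force: [0.3, 0.6, 0.4]
finger_gap: 60.0
time: 11.1
tool_pos: [469.7, 159.8, 326.7]
tcp_rot: [156.3, -13.6, 63.6]
ft_force: [-0.6, 0.9, -0.8]
finger_gap: 60.3
t 11.1 p [469.7 159.8 326.7] rpy [156.3 -13.6  63.6] F [-0.6  0.9 -0.8] Tq [-0.012  0.189 -0.025] Ttool [ 0.153 -0.112  0.02 ] gap 60.3 j [ 18.3 -36.4 116.3  -7.7  74.1  48. ]
```

View pics/st4.png

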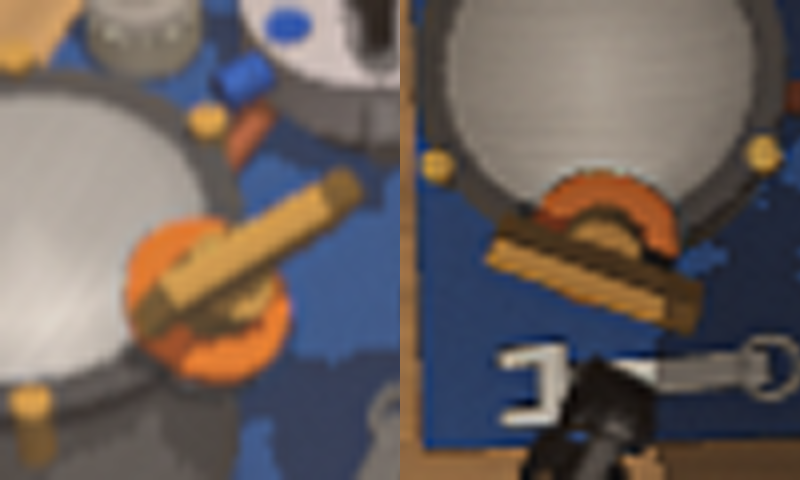

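```bash
python3 -c "
import cv2,numpy as np
t0=cv2.imread('pics/top0.png')[177:213,257:288];t=cv2.imread('pics/t4_full.png')[177:213,257:288]
s=cv2.imread('pics/s4_full.png')[208:244,272:308]
f=lambda a,w:cv2.resize(a,(w,480),interpolation=cv2.INTER_CUBIC)
cv2.imwrite('pics/m4.png',np.hstack([f(t0,31*8),f(t,31*8),f(s,300)])); 
o=np.hstack([cv2.resize(t0,None,fx=12.5,fy=12.5,interpolation=cv2.INTER_CUBIC),cv2.resize(t,None,fx=12.5,fy=12.5,interpolation=cv2.INTER_CUBIC)]);print(o.shape)
cv2.imwrite('pics/m4.png',o)
cv2.imwrite('pics/m4s.png',cv2.resize(s,None,fx=14,fy=14,interpolation=cv2.INTER_CUBIC))
"
```

```text
(450, 776, 3)
```

View pics/m4.png

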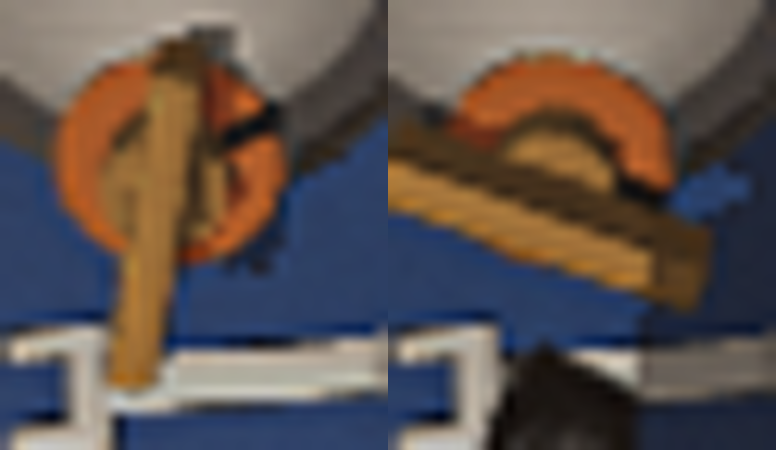

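View pics/m4s.png

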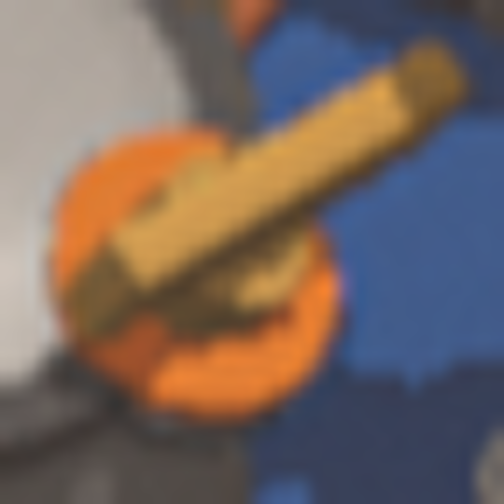

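```bash
cat > m4.py <<'E'
from h import *
d=np.load("pose.npz"); q=d["q"].copy(); rig=d["rig"]
R0=plugR(rig[2],0)
st_=lambda x,y:(245+(x-400)/8-.44,160+y/8-.44)
ms=lambda x,y:(272+x/14-.46,208+y/14-.46)
# +x' end = bar end; after ~ -2.0 rad; 
P=np.array([[45,7,17],[45,-7,17],[-45,-7,17],[-45,7,17]],float)
# bar x (theta~-1.9): points to world -y (image right in top)
tt=np.array([st_(668,292),st_(660,320),st_(488,262),st_(500,242)])
ss=np.array([ms(383,72),ms(412,115),ms(145,295),ms(112,240)])
def g(p):
    R=plugR(rig[2],p[3]); X=P@R.T+p[:3]
    return np.r_[(proj("top",X)-tt).ravel(),(proj("side",X)-ss).ravel()]
for t0 in (-1.9,):
    s=least_squares(g,[*q[:3],t0]); print(s.x,np.round(s.fun.reshape(-1,2),1).tolist())
print("bar turned",np.degrees(q[3]-s.x[3]))
def bp(n,uv,pt,nrm):
    c=CAM[n]; o=-c["R"].T@c["t"]; v=c["R"].T@np.linalg.inv(c["camera_matrix"])@[*uv,1]
    return o+v*((pt-o)@nrm)/(v@nrm)
cc0=q[:3]+[0,0,0]
for ctr in (q[:3],(q[:3]+s.x[:3])/2,q[:3]+[0,1.6,0]):
    c0=ctr-37.5*R0[:,2]; m=lambda x,y:(257+x/12.5-.46,177+y/12.5-.46)
    A=[]
    for uv in [(225,137),(272,115),(232,183),(277,198)]:
        l=R0.T@(bp("top",m(*uv),c0,R0[:,2])-c0); A.append((round(np.degrees(np.arctan2(l[1],l[0])),1),round(np.hypot(l[0],l[1]),1)))
    print(A)
E
python3 m4.py
```

```text
[548.98318426 166.12079396 172.75645226  -1.94604607] [[3.0, 0.9], [2.7, 1.1], [-2.0, -0.0], [-2.3, -1.3], [1.3, -1.7], [2.2, -0.9], [-1.7, 1.6], [-2.5, 1.4]]
bar turned 99.55325723665645
[(np.float64(-65.1), np.float64(15.7)), (np.float64(-65.4), np.float64(30.1)), (np.float64(-114.2), np.float64(16.7)), (np.float64(-113.3), np.float64(29.6))]
[(np.float64(-74.1), np.float64(17.9)), (np.float64(-70.4), np.float64(32.2)), (np.float64(-115.3), np.float64(20.1)), (np.float64(-114.1), np.float64(33.0))]
[(np.float64(-67.5), np.float64(17.2)), (np.float64(-66.7), np.float64(31.6)), (np.float64(-112.4), np.float64(18.2)), (np.float64(-112.3), np.float64(31.1))]
```

```bash
python3 -c "
import cv2,numpy as np
t=cv2.imread('pics/t5_full.png')[160:200,310:350]
s=cv2.imread('pics/s5_full.png')[165:205,286:326]
f=lambda a:cv2.resize(a,None,fx=10,fy=10,interpolation=cv2.INTER_CUBIC)
o=np.hstack([f(t),f(s)]); o=cv2.convertScaleAbs(o,alpha=1.5,beta=20)
cv2.imwrite('pics/tur.png',o)
"
```

View pics/tur.png

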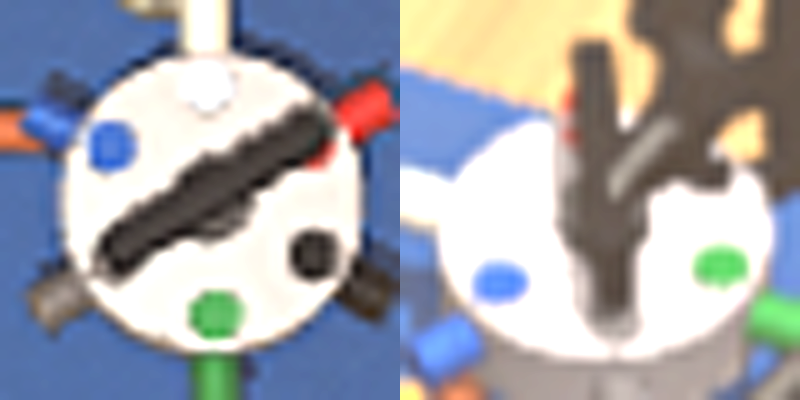

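```bash
python3 - <<'E'
from h import *
def bp(n,uv,z):
    c=CAM[n]; o=-c["R"].T@c["t"]; v=c["R"].T@np.linalg.inv(c["camera_matrix"])@[*uv,1]
    return o+v*((z-o[2])/v[2])
T=lambda x,y:(310+x/10-.45,160+y/10-.45); S=lambda x,y:(286+(x-400)/10-.45,165+y/10-.45)
print("drum top",bp("top",T(211,203),84),"side",bp("side",S(607,240),84))
print("bar top",bp("top",T(217,186),128))
d=np.load("pose.npz"); rig=d["rig"];ta=d["ta"];print("rig-fit",ta,np.degrees(rig[2]))
yaw=np.radians(np.degrees(rig[2])-60) # bar line
x=-np.array([np.cos(yaw),np.sin(yaw),0]); z=np.array([0,0,-1.]); Tm=np.c_[x,np.cross(z,x),z]
p=np.array([602,-45.5,0]); np.savez("tur.npz",Tm=Tm,p=p)
for h in (250,160,116): print(h,*delta(Tm,p+[0,0,h-18.7]))
st()
E
```

```text
drum top [602.67616875 -46.51307485  84.        ] side [598.38004998 -40.98606958  84.        ]
bar top [603.33440561 -46.97541327 128.        ]
rig-fit [600.47593125 -45.7599393    0.        ] 2.0861755460356
250 [-14.23  16.85  13.98] [ 28.2  -0.1 -60.2]
160 [-16.32  13.36  22.01] [ 28.2  -0.1 -60.2]
116 [-17.34  11.66  25.94] [ 28.2  -0.1 -60.2]
t 11.3 p [469.1 159.4 323.8] rpy [156.5 -13.4  63.5] F [-0.2  0.3  0.2] Tq [0.005 0.141 0.041] Ttool [ 0.134 -0.049 -0.032] gap 59.9 j [ 18.3 -36.3 116.5  -7.7  74.1  48. ]
```

```bash
python3 -m creep '-14.2 16.8 14 28 0 -60 8.5;-14.2 16.8 14 28 0 -60 8.5;-14.2 16.8 14 28 0 -60 8.5;-14.2 16.8 14 28 0 -60 8.5;-14.2 16.8 14 28 0 -60 8.5;-14.2 16.8 14 28 0 -60 8.5;-14.2 16.8 14 28 0 -60 8.5;-14.2 16.8 14 28 0 -60 8.5;-14.2 16.8 14 28 0 -60 8.5;-14.2 16.8 14 28 0 -60 8.5;-14.2 16.8 14 28 0 -60 8.5'
python3 - <<'E'
from h import *
d=np.load("tur.npz"); st()
for h in (140,116): print(h,*delta(d["Tm"],d["p"]+[0,0,h-18.7]))
snap("top","t6",(230,130,370,230),5.7); snap("side","s6",(220,130,360,240),5.4)
E
```

```text
time: 12.4
tool_pos: [601.5, -44.9, 229.6]
tcp_rot: [179.8, -0.1, 121.8]
ft_force: [-0.2, 0.7, -0.0]
finger_gap: 84.7
t 12.4 p [601.5 -44.9 229.6] rpy [ 1.798e+02 -1.000e-01  1.218e+02] F [-0.2  0.7 -0. ] Tq [ 0.066 -0.017  0.004] Ttool [-0.049  0.047 -0.004] gap 84.7 j [ -9.3   8.   84.9   0.2  87.1 -41.1]
140 [-0.1  -0.02 10.83] [ 0.2 -0.1 -0.3]
116 [-0.11 -0.03 13.23] [ 0.2 -0.1 -0.3]
```

View pics/s6.png

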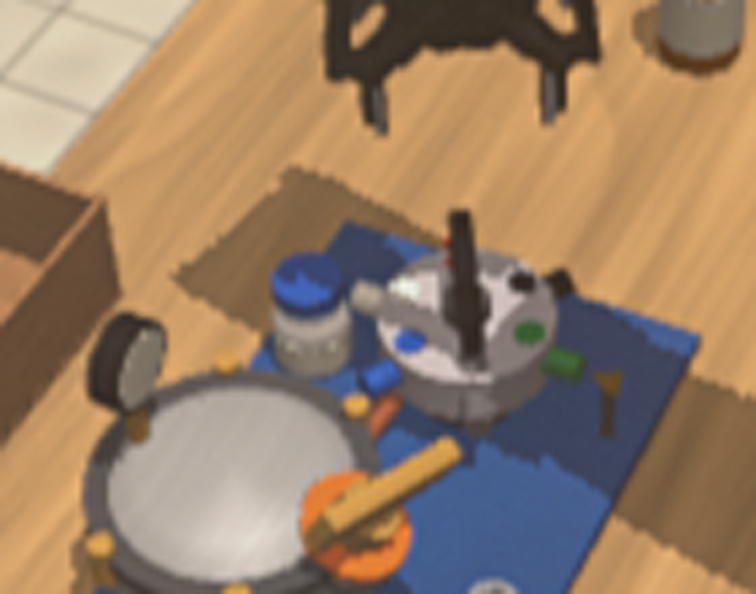

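View pics/t6.png

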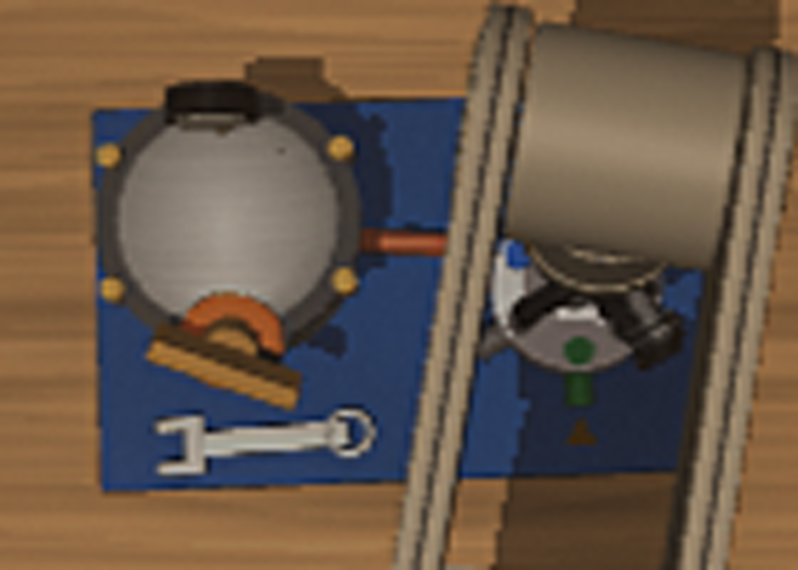

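```bash
python3 -m creep '-0.1 0 3 0 0 0 8.5;-0.1 0 6 0 0 0 8.5;-0.1 0 8.5 0 0 0 8.5;-0.1 0 10.5 0 0 0 8.5;-0.1 0 12 0 0 0 8.5;-0.1 0 13.2 0 0 0 8.5;-0.1 0 13.2 0 0 0 8.5;-0.1 0 13.2 0 0 0 8.5'
python3 - <<'E'
from h import *
d=np.load("tur.npz"); st()
print(*delta(d["Tm"],d["p"]+[0,0,116-18.7]))
snap("side","s7",(220,130,360,240),5.4)
E
```

```text
time: 13.3
tool_pos: [602.6, -45.5, 99.2]
tcp_rot: [179.7, -0.1, 121.8]
ft_force: [0.3, -0.6, 0.2]
finger_gap: 84.8
t 13.3 p [602.6 -45.5  99.2] rpy [ 1.797e+02 -1.000e-01  1.218e+02] F [ 0.3 -0.6  0.2] Tq [-0.021 -0.061  0.028] Ttool [-0.041 -0.05  -0.028] gap 84.8 j [ -9.3  13.6  92.6   0.2  73.7 -41.2]
[ 0.03 -0.05  0.19] [ 0.3 -0.1 -0.3]
```

View pics/s7.png

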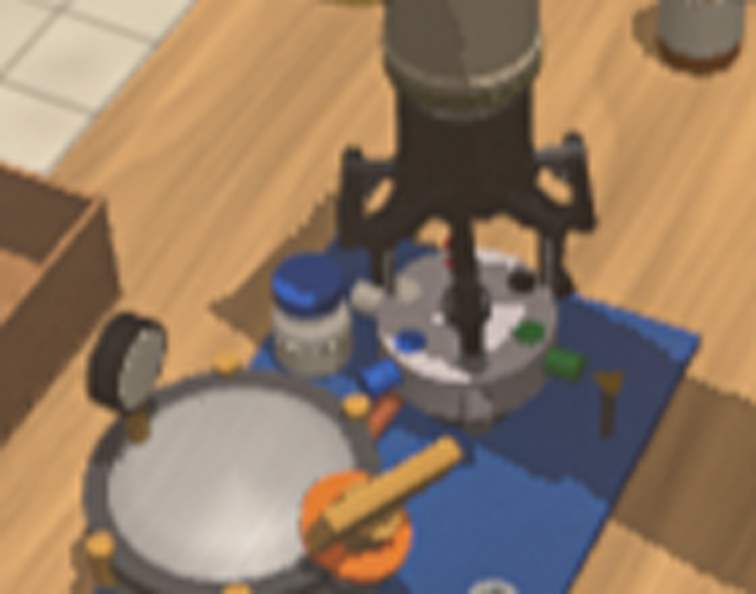

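```bash
python3 -m creep '0 0 0.1 0 0 0 1;0 0 0.1 0 0 0 1;0 0 0.1 0 0 0 1;0 0 0.1 0 0 0 1;0 0 0.1 0 0 0 1;0 0 0.1 0 0 0 1;0 0 0.1 0 0 0 1;0 0 0.1 0 0 0 1;0 0 0.1 0 0 0 1;0 0 0.1 0 0 0 1' 25
python3 q.py
```

```text
time: 14.35
tool_pos: [603.7, -45.2, 99.0]
tcp_rot: [179.6, 0.0, 121.8]
ft_force: [4.6, 2.1, 0.0]
finger_gap: 13.3
t 14.35 j6 -41.2 Tz 0.021 Ft [-0.6  5.  -0. ] p [603.7 -45.2  99. ] yaw [179.6   0.  121.8] gap 13.3
```

```bash
python3 -m creep '0 0.05 0 0 0 0 1;0 0.05 0 0 0 0 1;0 0.05 0 0 0 7 1;0 0.05 0 0 0 14 1;0 0.05 0 0 0 21 1;0 0.05 0 0 0 28 1;0 0.05 0 0 0 35 1;0 0.05 0 0 0 42 1;0 0.05 0 0 0 49 1;0 0.05 0 0 0 55 1;0 0.05 0 0 0 60 1;0 0.05 0 0 0 60 1;0 0.05 0 0 0 60 1' 80
python3 q.py
```

```text
time: 15.65
tool_pos: [604.3, -45.2, 99.2]
tcp_rot: [179.8, -0.3, 62.0]
ft_force: [2.4, -0.4, 0.9]
finger_gap: 12.6
t 15.65 j6 18.7 Tz 0.0 Ft [ 0.7  2.3 -0.9] p [604.3 -45.2  99.2] yaw [179.8  -0.3  62. ] gap 12.6
```

```bash
python3 -m creep '0 0 0 0 0 7 1;0 0 0 0 0 14 1;0 0 0 0 0 21 1;0 0 0 0 0 28 1;0 0 0 0 0 35 1;0 0 0 0 0 42 1;0 0 0 0 0 49 1;0 0 0 0 0 55 1;0 0 0 0 0 60 1;0 0 0 0 0 60 1;0 0 0 0 0 60 1;0 0 0 0 0 60 1'
python3 q.py
python3 - <<'E'
from h import *
snap("side","s8",(220,130,360,240),5.4);snap("top","t8",(230,130,370,230),5.7)
E
```

```text
time: 16.85
tool_pos: [604.6, -45.7, 99.2]
tcp_rot: [-179.9, -0.4, 2.2]
ft_force: [4.1, -2.4, -1.1]
finger_gap: 12.7
t 16.85 j6 78.4 Tz 0.011 Ft [4.  2.6 1.1] p [604.6 -45.7  99.2] yaw [-179.9   -0.4    2.2] gap 12.7
```

View pics/s8.png

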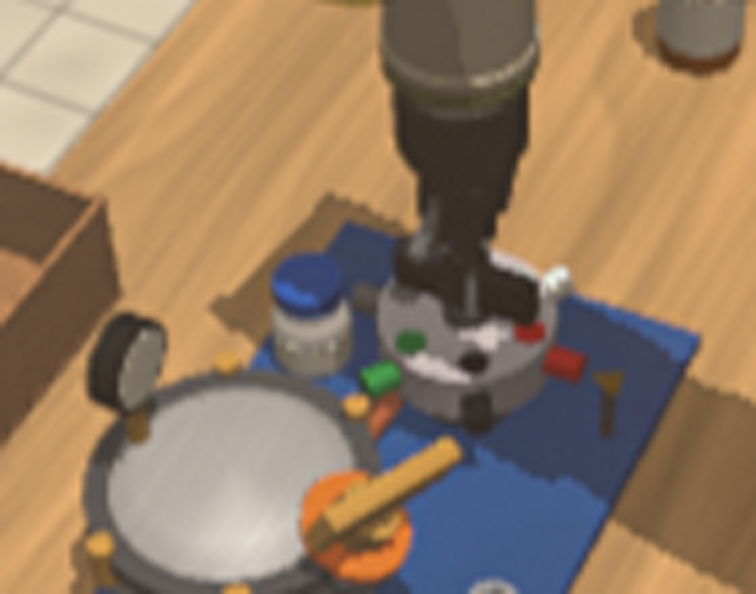

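Red nozzle (565,362 in the crop) now lies at the pointer (608,380). Release and retreat straight up.

```bash
python3 -m creep '0 0 0 0 0 0 5;0 0 0 0 0 0 5;0 0 0 0 0 0 5;0 0 0 0 0 0 5;0 0 0 0 0 0 5;0 0 0 0 0 0 5;0 0 0 0 0 0 5' 
python3 -m creep '0 0 -2 0 0 0 5;0 0 -5 0 0 0 5;0 0 -9 0 0 0 5;0 0 -14 0 0 0 5;0 0 -18 0 0 0 5;0 0 -20 0 0 0 5;0 0 -20 0 0 0 5'
python3 q.py
```

```text
time: 17.65
tool_pos: [604.6, -45.7, 99.2]
tcp_rot: [-179.9, -0.4, 2.2]
ft_force: [-0.3, 0.1, -0.1]
finger_gap: 50.0
time: 18.35
tool_pos: [605.1, -46.4, 304.3]
tcp_rot: [-180.0, -0.8, 2.2]
ft_force: [0.6, -0.3, -1.4]
finger_gap: 50.1
t 18.35 j6 78.4 Tz 0.027 Ft [0.6 0.3 1.4] p [605.1 -46.4 304.3] yaw [-180.    -0.8    2.2] gap 50.1
```

Back the arm off towards the robot and clear the view.

```bash
python3 -m creep '-5 15 -5 0 0 0 5;-10 20 -5 0 0 0 5;-14 24 -5 0 0 0 5;-16 30 -5 0 0 0 5;-16 32 -5 0 0 0 5;-16 32 -5 0 0 0 5;-16 32 -5 0 0 0 5;-16 32 -5 0 0 0 5;-16 32 -5 0 0 0 5;-16 32 -5 0 0 0 5'
python3 q.py
python3 - <<'E'
from h import *
snap("side","s9",(220,130,360,240),5.4);snap("top","t9",(237,135,367,225),6)
t=cv2.imread("pics/t9_full.png");s=cv2.imread("pics/s9_full.png")
E
```

```text
time: 19.35
tool_pos: [457.1, -371.8, 350.5]
tcp_rot: [-179.9, -0.8, 2.2]
ft_force: [1.8, -0.1, -1.0]
finger_gap: 50.1
t 19.35 j6 43.4 Tz -0.024 Ft [1.7 0.2 1.1] p [ 457.1 -371.8  350.5] yaw [-179.9   -0.8    2.2] gap 50.1
```

View pics/s9_full.png

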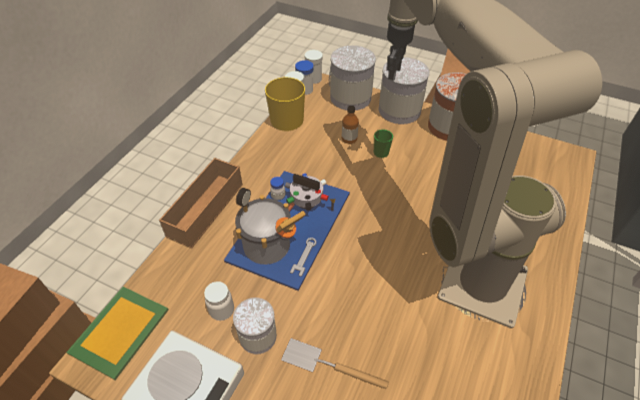

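View pics/t9.png

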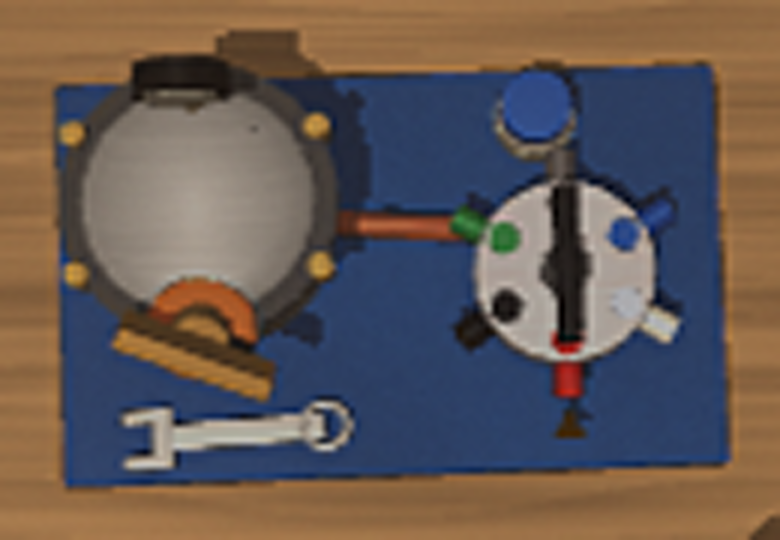

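View pics/t9_full.png

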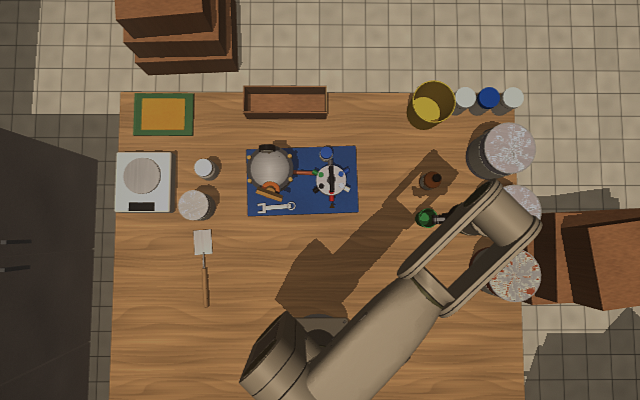

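```bash
python3 -c "
from bench import r
print(r.hand_in())"
```

```text
the job is handed in; nothing more can be done
None
```

I tightened the plug, turned the turret until the red nozzle sat at the yellow pointer, let go, backed the arm off and handed the job in at about 19.5 s.

- **Plug:** I turned the T-bar clockwise in one grasp. The wrist torque rose from about 0.03 to 0.17 N m when the plug had turned roughly 53–57° (the snug point), then to about 0.3 and finally about 0.5 N m. I stopped roughly 47–50° past snug. After release, the collar mark in the top view showed about 45° of collar turn, which is an eighth of a turn. The torque steps put it at 40–47°.
- **Turret:** I turned it two clicks clockwise. After release, the top view shows the red nozzle in line with the yellow pointer.
- **Other things:** The final pictures show nothing else visibly moved, and the wrist force readings stayed under about 7 N.

**Checks that disagreed:** The picture fit of the turned T-bar was loose, 1–3 pixels off. It gave about 99° of plug turn against 109° at the wrist. I put the difference down to spring-back and a little give in the grip. The bar also partly hid the collar mark, so the 45° figure is good only to a few degrees.

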